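# Find the tipping socket cover of the bench power duct and push it open

## Task

The mains sockets for the stone press are under one of the four identical white covers of the power duct across this table; the other three covers are blanks, screwed down. Press the thumb strips with your fingertips until you find the cover that rocks, then push that cover up and right over, until it leans back on its stop and stays open. Only press and push: do not pinch anything or lift anything, and leave the things standing around the duct where they are.

Things in the scene. Friction and masses are not known exactly. Their poses are not given: they have to be found in the camera images.
- duct: aluminium power duct, fixed, lying across the table before the robot: 150 mm deep (x), 708 long (y), 85 high. Origin under its centre, on the table; +x points away from the robot. On top: four identical white covers in a row, 125 mm apart, flush with the 10 mm wide front and back rims 85 mm above the table; the last 100 mm at each end is closed plate
- bay_1 (a point): middle of the upper face of cover 1 of 4, counted from the duct's +y end; axes as the duct's. Every cover is 128 mm deep (x), 122 wide (y), 6 thick, with a dark ribbed thumb strip, 18 mm wide, along its far edge: the strip's centre line lies 46 mm beyond the cover's middle, 18 mm short of its far edge
- bay_2 (a point): middle of the upper face of cover 2 of 4, counted from the duct's +y end; axes as the duct's. Three covers are blanks and do not give at all. One, not to be told by looking, pivots about a line along y, 20 mm beyond its middle, level with its upper face: pressing its strip sinks the 44 mm behind the pivot into the duct and raises the 84 mm before it
- bay_3 (a point): middle of the upper face of cover 3 of 4, counted from the duct's +y end; axes as the duct's. Under the cover that pivots the duct is hollow to 50 mm below the top, so a fingertip may follow the strip down
- bay_4 (a point): middle of the upper face of cover 4 of 4, counted from the duct's +y end; axes as the duct's
- flap (a joint): angle of the one cover that pivots, whichever that is: 0 = closed, flush; it grows as the near edge swings up and away from the robot; 1.57 = upright; 1.75 = leaning back on its stop. The hinge is stiff (0.05 N m friction): the cover stays at any angle, never springs back, and needs 3 to 5 N on the strip, 1 to 2 N near its raised edge
- tin: fluted dark tartlet tin with crystals, 84 mm wide, 20 high, standing on the closed top of the duct's left end; origin under its centre. Loose; to be left alone
- tape: orange roll of tape lying flat, 76 mm wide, 18 high, on the closed top of the duct's right end; origin under its centre. Loose; to be left alone
- phone: black phone lying flat in front of the duct, 150 x 73 x 8 mm; origin under its centre. Loose; to be left alone
- glue: white glue bottle with an orange cap, 38 mm wide, 85 high, standing in front of the duct; origin under its centre. Loose; to be left alone
- tweezers: steel tweezers lying flat in front of the duct, 125 mm long, 18 wide, 7 high; origin at mid-length, on the table. Loose; to be left alone
- stonejar: low clear jar of magenta stones with a black lid, 49 mm wide, 48 high, in front of the duct; origin under its centre. Loose; to be left alone
- brushpot: dark blue tin 72 mm wide, 95 high, with brushes standing in it up to about 185 mm, behind the duct; origin under its centre. Loose; to be left alone
- glass: empty glass jar, 81 mm wide, 75 high, behind the duct; origin under its centre. Loose; to be left alone

How it is judged:
By the outcome, as a careful person would: the job done as asked, in the order asked, and still so for the second after the job is handed in, with the robot touching nothing.
It also fails if it takes over 54 s, if anything falls off the work surface, if the arm or the gripper's body presses on something with over 40 N, if the wrist force passes 120 N, or if a joint passes its speed limit or range.

## Robot

A 6-joint arm with a two-finger parallel gripper is mounted at the origin on the work surface. World frame = base frame: x ahead of the robot, y to its left, z up, the work surface at z = 0. Lengths are in m, angles in degrees, forces in N, time in s.
With the tool pointing down it reaches from about 0.35 to 0.875 m from the base axis. Payload 4.2 kg.
Tool frame: the origin (TCP) lies midway between the tips of the shut fingers; the grasp point (between the pads) lies 19 mm behind it; z points along the fingers, x is the direction in which the jaws open and shut, and the axes are right-handed (so a half turn about z gives the same grasp; the last joint's range is limited). The gripper opens to 87 mm and grips with 3 to 60 N. Pads are 19 mm wide; open, the fingers measure 117 mm over their backs; the gripper's body (75 mm by 190 mm) begins 51 mm behind the grasp point.
Start: joints at [91.421, 22.042, 0.453, 0, -68.411, -14.817], TCP at [0.145, 0.608, 0.223] pointing down, gripper open.
Joint ranges: [-179.83, 179.83], [-69.29, 118.12], [-61.27, 80.66], [-181.25, 117.63], [-171.15, -9.14], [-177.46, 177.46]. Speed limits (degrees/s): [159.86, 159.86, 180, 180, 180, 180].

## Interface

Orientations are given as a 3x3 rotation matrix whose columns are the frame's x, y, z axes.
In Python, from station import sense, capture, finish_job, find_in gives the robot as it stands.
- The arm moves only by the shell command python3 -m creep 'ROWS'. ROWS is JSON, a list of rows, each a list of 7 numbers: the shift along the tool's x, y, z in mm, then the turn, a rotation vector about the tool's x, y, z in degrees, then the opening, from 0 (shut) to 1 (fully open). A call has exactly 10 rows; each row shifts and turns the commanded pose from where the row before left it, along the tool's axes as they then stand; what a row does not reach is not made up. A row lasts 1/8 s, in which the tool goes at most 62.5 mm and 10.7 degrees, less where a joint would pass 70% of its speed; a pose out of reach is approached as far as the arm can. A call with a gripper value outside its range is refused whole. The fingers move at their own pace and stop on an object; the grip force is fixed at half the most. Time passes only in rows, so rows that do not move let the fingers close, or fill a call up. It gives the time, the measured TCP pose, the force and the opening at its end, in the units of the state.
- sense(): the state, without advancing time (a new reading comes with each control period).
- capture(name): name is "scene" or "top"; returns a dict with "color" (480x640x3 uint8, blue, green, red), "vertical_fov" (degrees; the focal length in pixels is half the picture's height over the tangent of half this angle, whatever the lens; pixels are square), "cx", "cy" (the principal point, pixels), "R" (3x3) and "t" (3): a world point X has camera coordinates R X + t. Camera axes: x right, y down, z forward; pixel columns grow to the right and rows downward; lengths in m; the calibration is good to about 2 mm. A picture is of the moment at which its call begins. There is no depth.
- finish_job(): hands the job in, once; it reports no verdict.
Trained networks look in the newest picture that a camera, given by its name, has taken for a name from the list of things; names that differ only in an ending like _2 or _b are one class to them, and where a whole thing is asked for, a point or a joint stands for the part that bears it (a point fixed in the world has none). Each returns a list of dicts, best first, with "p" (0 to 1); they miss things now and then, are a little off and sometimes report something else, mostly with a low value. They report only what shows in the picture. A call takes as long as a camera call.
- find_in(camera, name): "xy" ([column, row] in pixels, amid what is visible of it).
The state is a dict: "time_s": time; "joints": joint angles; "joint_velocities": joint speeds; "effort": joint torques, N m; "tcp_pos": TCP position; "ee_rot": TCP orientation; "wrist_force": force on the tool from outside, world axes, zero at the start; "moment": the same for the moment, N m; "gripper_width": opening from 0.0 (shut) to 1.0 (fully open).
Only numpy, scipy, OpenCV 4.12 (cv2) and the standard library are available. Lean on these libraries where they do the work, as an engineer would, in place of code of your own. Each camera call takes 0.05 s, during which the arm holds its last target. There are 200 camera calls.

## Working session

There is one attempt and no reset: what is moved stays moved. The work goes in short steps, Python scripts to look and compute and a shell command to move; the robot and the scene stay as the last step left them, time stands still between calls to the robot, and variables do not carry over. Pictures are saved under pics/ and viewed, about 8 in all and at most 12, crops included, and the job is handed in when it is done.

```bash
mkdir -p pics; ls; cat > h.py <<'E'
import numpy as np,cv2
from station import sense,capture,find_in
def px2w(c,uv,z):
    f=240/np.tan(np.radians(c["vertical_fov"])/2);R=np.array(c["R"]);t=np.array(c["t"])
    d=R.T@np.array([(uv[0]-c["cx"])/f,(uv[1]-c["cy"])/f,1]);o=-R.T@t
    return o+d*(z-o[2])/d[2]
def w2px(c,X):
    f=240/np.tan(np.radians(c["vertical_fov"])/2);p=np.array(c["R"])@X+np.array(c["t"])
    return p[:2]/p[2]*f+[c["cx"],c["cy"]]
E
python3 - <<'E'
from h import *
s=sense();print(s["tcp_pos"],np.round(s["ee_rot"],3).tolist(),s["time_s"],s["wrist_force"],s["gripper_width"])
Z=dict(duct=.085,bay_1=.085,tin=.105,tape=.103,phone=.008,glue=.04,tweezers=.004,stonejar=.024,brushpot=.05,glass=.04)
for n in("scene","top"):
    c=capture(n);cv2.imwrite(f"pics/{n}0.png",c["color"]);print(n,"cam",-np.array(c["R"]).T@np.array(c["t"]))
    for k,z in Z.items():
        for d in find_in(n,k)[:4 if k=="bay_1" else 1]:print(k,np.round(d["xy"]),round(d["p"],2),np.round(px2w(c,d["xy"],z),3))
E
```

```text
pics
[0.1446419  0.60741309 0.22145008] [[-0.232, -0.973, -0.0], [-0.973, 0.232, -0.002], [0.002, -0.0, -1.0]] 0.0 [-0.1509136  -0.35851675 -0.59209485] 0.9968627858896094
scene cam [ 1.29208947 -0.05232813  0.92578369]
duct [282. 276.] 0.57 [ 0.665 -0.029  0.085]
bay_1 [279. 280.] 0.59 [ 0.674 -0.035  0.085]
tin [432. 226.] 0.57 [0.592 0.305 0.105]
tape [151. 268.] 0.94 [ 0.621 -0.289  0.103]
phone [313. 205.] 0.57 [0.398 0.072 0.008]
glue [195. 223.] 0.77 [ 0.45  -0.215  0.04 ]
tweezers [253. 215.] 0.6 [ 0.409 -0.078  0.004]
stonejar [384. 205.] 0.8 [0.44  0.243 0.024]
brushpot [351. 306.] 0.6 [0.735 0.103 0.05 ]
top cam [0.39498042 0.0217804  0.85566953]
duct [364. 275.] 0.98 [ 0.523 -0.044  0.085]
bay_1 [359. 274.] 0.63 [ 0.524 -0.035  0.085]
bay_1 [440. 170.] 0.17 [ 0.719 -0.174  0.085]
tin [160. 231.] 0.73 [0.577 0.304 0.105]
tape [511. 254.] 0.66 [ 0.568 -0.286  0.103]
phone [292. 342.] 0.85 [0.407 0.076 0.008]
glue [456. 325.] 0.76 [ 0.451 -0.211  0.04 ]
tweezers [383. 330.] 0.81 [ 0.438 -0.088  0.004]
stonejar [201. 312.] 0.88 [0.451 0.24  0.024]
brushpot [291. 146.] 0.66 [0.769 0.098 0.05 ]
```

View pics/top0.png

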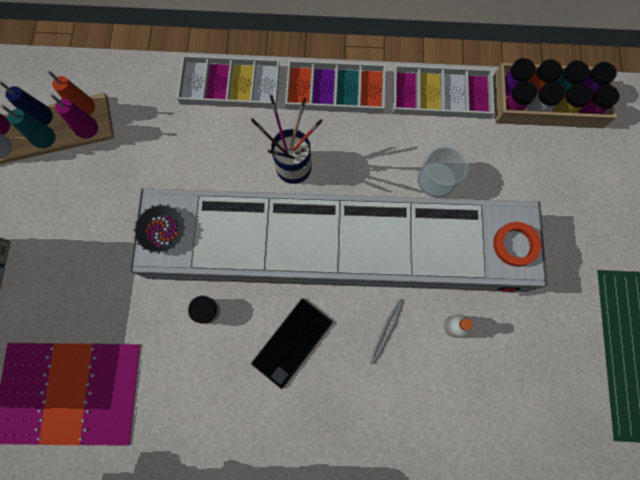

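View pics/scene0.png

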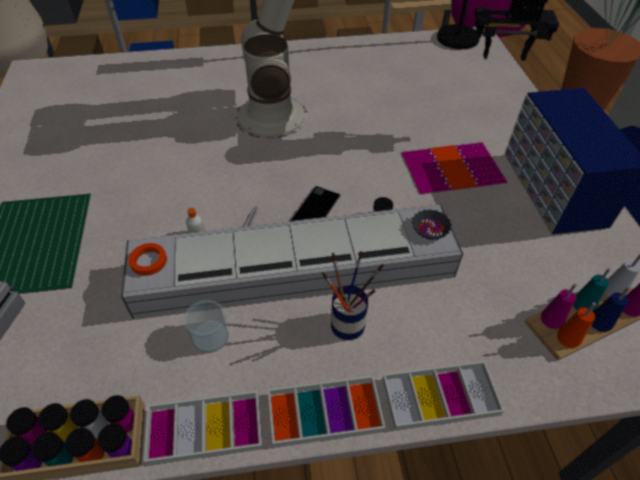

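The top view shows four covers with strips centred near (233,207), (304,210), (375,212) and (446,214), the tin left at (158,230), the tape at (517,243), and the brush pot (291,155) behind bay 2. The scene view agrees. Next I refine the duct pose from the strips.

```bash
python3 - <<'E'
from h import *
c=capture("top");im=c["color"]
m=(cv2.cvtColor(im,cv2.COLOR_BGR2GRAY)<70).astype(np.uint8);m[:195]=0;m[225:]=0;m[:,:195]=0;m[:,485:]=0
n,l,st,ce=cv2.connectedComponentsWithStats(m)
P=[]
for i in range(1,n):
    if st[i,4]>150:
        X=px2w(c,ce[i],.085);P.append(X);print(st[i],ce[i],X.round(4))
P=np.array(sorted(P,key=lambda p:-p[1]))
d=P[0]-P[-1];d/=np.linalg.norm(d);print("yaw",np.degrees(np.arctan2(-d[0],d[1])),"spacing",np.linalg.norm(np.diff(P,axis=0),axis=1))
s=sense();R=np.array(s["ee_rot"])
ang=np.degrees(np.arctan2(R[1,0],R[0,0]));print("toolx heading",ang)
t=s["tcp_pos"]
for k in range(4): print("bay",k+1,"strip",P[k],"world shift mm",(P[k]-t)*1000,"tool shift",R.T@(P[k]-t)*1000)
# scene-camera cross check
c2=capture("scene");print([w2px(c2,p).round() for p in P])
for uv in((430,170),(440,160)): print(px2w(c,uv,.075))
E
```

```text
[202 202  62  10 519] [233.20038536 206.34104046] [0.6327 0.1894 0.085 ]
[273 204  62  10 525] [303.53904762 208.65142857] [0.6349 0.0658 0.085 ]
[345 206  61  11 523] [375.00764818 211.03250478] [ 0.637  -0.0596  0.085 ]
[416 209  62  10 525] [446.46285714 213.48      ] [ 0.639  -0.1848  0.085 ]
yaw 0.9691359064617836 spacing [0.12367104 0.12540994 0.12512869]
toolx heading -103.39593182038624
bay 1 strip [0.63269787 0.18940497 0.085     ] world shift mm [ 487.94669408 -418.55816242 -137.54646086] tool shift [ 294.11574402 -571.64402014  137.55356719]
bay 2 strip [0.63487068 0.06575302 0.085     ] world shift mm [ 490.11951141 -542.2101178  -137.54646086] tool shift [ 413.90002191 -602.40526097  137.55962208]
bay 3 strip [ 0.63701253 -0.05963863  0.085     ] world shift mm [ 492.26135793 -667.60176874 -137.54646086] tool shift [ 535.38383758 -633.53942426  137.56576388]
bay 4 strip [ 0.63902718 -0.18475111  0.085     ] world shift mm [ 494.2760028  -792.71424238 -137.54646086] tool shift [ 656.62554165 -664.4851673   137.57189541]
[array([383., 252.]), array([325., 259.]), array([266., 267.]), array([205., 274.])]
[ 0.72328354 -0.15871068  0.075     ]
[ 0.74381348 -0.17708471  0.075     ]
```

```bash
python3 -m creep '[[0,0,0,0,0,-7.2,0],[0,0,0,0,0,-7.2,0],[40,-45,0,0,0,0,0],[40,-45,0,0,0,0,0],[40,-45,0,0,0,0,0],[40,-45,0,0,0,0,0],[40,-45,0,0,0,0,0],[40,-45,0,0,0,0,0],[40,-45,0,0,0,0,0],[40,-45,0,0,0,0,0]]'; cat > rel.py <<'E'
from h import *
import sys
P=[[.6327,.1894],[.6349,.0658],[.6370,-.0596],[.6390,-.1848]]
s=sense();R=np.array(s["ee_rot"]);t=np.array(s["tcp_pos"])
print("t",s["time_s"],"tcp",t.round(4),"R",R.round(3).tolist(),"F",np.round(s["wrist_force"],1),"w",round(s["gripper_width"],2))
for k in map(int,sys.argv[1:]):print(k,"tool mm",(R.T@(np.r_[P[k-1],.085]-t)*1000).round(1))
E
python3 rel.py 1
```

```text
time_s: 2.45
tcp_pos: [0.5117, 0.293, 0.2229]
ee_rot: [[0.018, -1.0, 0.001], [-1.0, -0.018, 0.0], [-0.0, -0.001, -1.0]]
wrist_force: [0.0, 1.1, 0.3]
gripper_width: 0.019
t 2.45 tcp [0.5117 0.293  0.2229] R [[0.018, -1.0, 0.001], [-1.0, -0.018, 0.0], [-0.0, -0.001, -1.0]] F [0.  1.1 0.3] w 0.02
1 tool mm [ 105.8 -119.   137.9]
```

```bash
python3 -m creep '[[53,-60,0,0,0,0,0],[53,-59,0,0,0,0,0],[0,0,45,0,0,0,0],[0,0,45,0,0,0,0],[0,0,30,0,0,0,0],[0,0,8,0,0,0,0],[0,0,4,0,0,0,0],[0,0,2,0,0,0,0],[0,0,0,0,0,0,0],[0,0,0,0,0,0,0]]'; python3 rel.py 1
```

```text
time_s: 3.7
tcp_pos: [0.6054, 0.2131, 0.0894]
ee_rot: [[0.018, -1.0, 0.001], [-1.0, -0.018, 0.001], [-0.001, -0.001, -1.0]]
wrist_force: [-0.7, 0.1, 0.7]
gripper_width: 0.005
t 3.7 tcp [0.6054 0.2131 0.0894] R [[0.018, -1.0, 0.001], [-1.0, -0.018, 0.001], [-0.001, -0.001, -1.0]] F [-0.7  0.1  0.7] w 0.01
1 tool mm [ 24.2 -26.8   4.5]
```

```bash
python3 -m creep '[[0,0,1,0,0,0,0],[0,0,1,0,0,0,0],[0,0,1,0,0,0,0],[0,0,1,0,0,0,0],[0,0,0,0,0,0,0],[0,0,0,0,0,0,0],[0,0,0,0,0,0,0],[0,0,0,0,0,0,0],[0,0,0,0,0,0,0],[0,0,0,0,0,0,0]]'; python3 rel.py 1
```

```text
time_s: 4.95
tcp_pos: [0.6051, 0.2128, 0.0855]
ee_rot: [[0.018, -1.0, 0.0], [-1.0, -0.018, -0.0], [0.0, -0.0, -1.0]]
wrist_force: [-1.7, 0.3, 5.5]
gripper_width: 0.004
t 4.95 tcp [0.6051 0.2128 0.0855] R [[0.018, -1.0, 0.0], [-1.0, -0.018, -0.0], [0.0, -0.0, -1.0]] F [-1.7  0.3  5.5] w 0.0
1 tool mm [ 23.9 -27.2   0.5]
```

The two diagonal rows were cut off at the 62.5 mm limit, so I touched the cover 27 mm short of the strip. I'll lift, shift onto the strip and press again.

```bash
python3 -m creep '[[0,0,-8,0,0,0,0],[12,-13.5,0,0,0,0,0],[12,-13.5,0,0,0,0,0],[0,0,6,0,0,0,0],[0,0,1,0,0,0,0],[0,0,1,0,0,0,0],[0,0,1,0,0,0,0],[0,0,1,0,0,0,0],[0,0,0,0,0,0,0],[0,0,0,0,0,0,0]]'; python3 rel.py 1 2
```

```text
time_s: 6.2
tcp_pos: [0.6333, 0.1886, 0.0855]
ee_rot: [[0.019, -1.0, 0.003], [-1.0, -0.019, -0.001], [0.001, -0.003, -1.0]]
wrist_force: [-1.0, -4.5, 10.2]
gripper_width: 0.002
t 6.2 tcp [0.6333 0.1886 0.0855] R [[0.019, -1.0, 0.003], [-1.0, -0.019, -0.001], [0.001, -0.003, -1.0]] F [-1.  -4.5 10.2] w 0.0
1 tool mm [-0.8  0.6  0.5]
2 tool mm [122.8   0.7   0.6]
```

Cover 1 holds 10 N with no give, so it is a blank. On to cover 2.

```bash
python3 -m creep '[[0,0,-15,0,0,0,0],[42,0,0,0,0,0,0],[42,0,0,0,0,0,0],[39,0,0,0,0,0,0],[0,0,12,0,0,0,0],[0,0,1,0,0,0,0],[0,0,1,0,0,0,0],[0,0,1,0,0,0,0],[0,0,0.5,0,0,0,0],[0,0,0,0,0,0,0]]'; python3 rel.py 2 3
```

```text
time_s: 7.45
tcp_pos: [0.6348, 0.0656, 0.0854]
ee_rot: [[0.02, -1.0, 0.0], [-1.0, -0.02, -0.003], [0.003, -0.0, -1.0]]
wrist_force: [-4.3, -6.6, 15.3]
gripper_width: 0.01
t 7.45 tcp [0.6348 0.0656 0.0854] R [[0.02, -1.0, 0.0], [-1.0, -0.02, -0.003], [0.003, -0.0, -1.0]] F [-4.3 -6.6 15.3] w 0.01
2 tool mm [-0.2 -0.1  0.4]
3 tool mm [125.2   0.3   0.8]
```

Cover 2 holds 15 N, so it is a blank too. Cover 3 next.

```bash
python3 -m creep '[[0,0,-15,0,0,0,0],[42,0,0,0,0,0,0],[42,0,0,0,0,0,0],[41,0,0,0,0,0,0],[0,0,12,0,0,0,0],[0,0,1,0,0,0,0],[0,0,1,0,0,0,0],[0,0,1,0,0,0,0],[0,0,0,0,0,0,0],[0,0,0,0,0,0,0]]'; python3 rel.py 3 4
```

```text
time_s: 8.7
tcp_pos: [0.6369, -0.0577, 0.0826]
ee_rot: [[0.018, -1.0, 0.0], [-1.0, -0.018, 0.001], [-0.001, -0.0, -1.0]]
wrist_force: [-1.7, 1.3, 4.7]
gripper_width: 0.006
t 8.7 tcp [ 0.6369 -0.0577  0.0826] R [[0.018, -1.0, 0.0], [-1.0, -0.018, 0.001], [-0.001, -0.0, -1.0]] F [-1.7  1.3  4.7] w 0.01
3 tool mm [ 1.9 -0.1 -2.4]
4 tool mm [127.1   0.2  -2.5]
```

Cover 3 gives way: it has sunk 2.4 mm at 4.7 N. I'll follow the strip down.

```bash
python3 -m creep '[[0,0.5,3,0,0,0,0],[0,0.5,3,0,0,0,0],[0,0.5,3,0,0,0,0],[0,0.5,3,0,0,0,0],[0,0,3,0,0,0,0],[0,0,3,0,0,0,0],[0,0,3,0,0,0,0],[0,0,3,0,0,0,0],[0,0,2,0,0,0,0],[0,0,0,0,0,0,0]]'; python3 rel.py 3; python3 - <<'E'
from h import *
c=capture("scene");cv2.imwrite("pics/s1.png",cv2.resize(c["color"][130:350,150:450],None,fx=2.5,fy=2.5))
E
```

```text
time_s: 9.95
tcp_pos: [0.6345, -0.0587, 0.0554]
ee_rot: [[0.017, -1.0, -0.001], [-1.0, -0.017, 0.0], [-0.0, 0.001, -1.0]]
wrist_force: [0.7, -0.0, 1.0]
gripper_width: 0.006
t 9.95 tcp [ 0.6345 -0.0587  0.0554] R [[0.017, -1.0, -0.001], [-1.0, -0.017, 0.0], [-0.0, 0.001, -1.0]] F [ 0.7 -0.   1. ] w 0.01
3 tool mm [  1.   -2.5 -29.6]
```

View pics/s1.png

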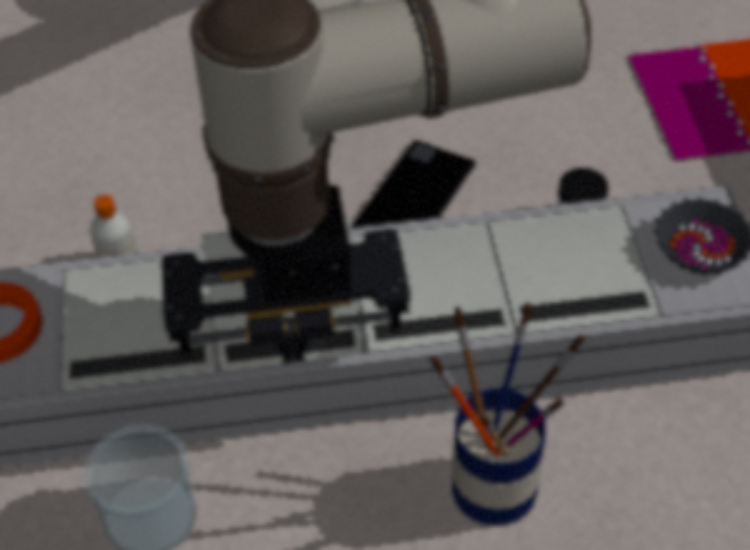

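The picture shows the tip down in bay 3 at (290,345), with the cover's near part raised behind the gripper around (220,245). Next: straight up, over to the near side, and look.

```bash
python3 -m creep '[[0,0,-30,0,0,0,0],[0,0,-45,0,0,0,0],[0,0,-45,0,0,0,0],[0,0,-30,0,0,0,0],[0,45,0,0,0,0,0],[0,45,0,0,0,0,0],[0,45,0,0,0,0,0],[0,15,0,0,0,0,0],[0,0,0,0,0,0,0],[0,0,0,0,0,0,0]]'; python3 rel.py 3; python3 - <<'E'
from h import *
a=capture("scene")["color"][190:330,170:350];b=capture("top")["color"][150:290,300:480]
cv2.imwrite("pics/s2.png",np.vstack([cv2.resize(i,None,fx=2,fy=2) for i in(a,b[:, :180])]))
E
```

```text
time_s: 11.25
tcp_pos: [0.4859, -0.0612, 0.2059]
ee_rot: [[0.018, -1.0, 0.0], [-1.0, -0.018, -0.0], [0.0, -0.0, -1.0]]
wrist_force: [2.0, 0.3, 0.8]
gripper_width: 0.004
t 11.25 tcp [ 0.4859 -0.0612  0.2059] R [[0.018, -1.0, 0.0], [-1.0, -0.018, -0.0], [0.0, -0.0, -1.0]] F [2.  0.3 0.8] w 0.0
3 tool mm [   1.  -151.1  120.9]
```

View pics/s2.png

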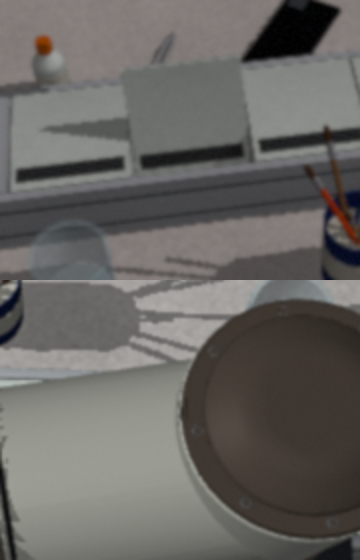

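```bash
python3 - <<'E'
from h import *
c=capture("scene")
for a in range(0,100,10):
    r=np.radians(a);print(a,w2px(c,np.array([.611-.084*np.cos(r),-.06,.085+.084*np.sin(r)])).round(1))
E
```

```text
0 [261.6 227.5]
10 [261.1 223.5]
20 [260.8 220.3]
30 [260.5 218.2]
40 [260.3 217.2]
50 [260.3 217.4]
60 [260.4 218.8]
70 [260.6 221.5]
80 [261.  225.4]
90 [261.5 230.4]
```

The near edge at scene pixel (262,222) fits about 70° (or about 15°). The tip depth and the cover's shading point to about 70°. I'll come down in front of it and push it over.

```bash
python3 -m creep '[[0,0,35,0,0,0,0],[0,0,36,0,0,0,0],[0,-20,0,0,0,0,0],[0,-20,0,0,0,0,0],[0,-15,0,0,0,0,0],[0,-10,0,0,0,0,0],[0,-10,0,0,0,0,0],[0,-10,0,0,0,0,0],[0,-10,0,0,0,0,0],[0,-8,0,0,0,0,0]]'; python3 rel.py 3
```

```text
time_s: 12.65
tcp_pos: [0.5884, -0.0595, 0.1351]
ee_rot: [[0.017, -1.0, 0.0], [-1.0, -0.017, 0.0], [-0.0, -0.0, -1.0]]
wrist_force: [-0.5, 0.8, -0.6]
gripper_width: 0.007
t 12.65 tcp [ 0.5884 -0.0595  0.1351] R [[0.017, -1.0, 0.0], [-1.0, -0.017, 0.0], [-0.0, -0.0, -1.0]] F [-0.5  0.8 -0.6] w 0.01
3 tool mm [  0.9 -48.6  50.1]
```

```bash
python3 -m creep '[[0,-3,0,0,0,0,0],[0,-3,0,0,0,0,0],[0,-3,0,0,0,0,0],[0,-2,0,0,0,0,0],[0,-1,0,0,0,0,0],[0,-1,0,0,0,0,0],[0,0,0,0,0,0,0],[0,0,0,0,0,0,0],[0,0,0,0,0,0,0],[0,0,0,0,0,0,0]]'; python3 rel.py 3
```

```text
time_s: 13.9
tcp_pos: [0.6009, -0.0593, 0.135]
ee_rot: [[0.017, -1.0, 0.0], [-1.0, -0.017, 0.0], [-0.0, -0.0, -1.0]]
wrist_force: [-0.1, 0.3, 0.2]
gripper_width: 0.011
t 13.9 tcp [ 0.6009 -0.0593  0.135 ] R [[0.017, -1.0, 0.0], [-1.0, -0.017, 0.0], [-0.0, -0.0, -1.0]] F [-0.1  0.3  0.2] w 0.01
3 tool mm [  1.  -36.1  50. ]
```

```bash
python3 -m creep '[[0,-1.5,0,0,0,0,0],[0,-1.5,0,0,0,0,0],[0,-1.5,0,0,0,0,0],[0,-1.5,0,0,0,0,0],[0,-1,0,0,0,0,0],[0,-1,0,0,0,0,0],[0,0,0,0,0,0,0],[0,0,0,0,0,0,0],[0,0,0,0,0,0,0],[0,0,0,0,0,0,0]]'; python3 rel.py 3;  python3 - <<'E'
from h import *
c=capture("scene");cv2.imwrite("pics/s3.png",cv2.resize(c["color"][130:350,150:450],None,fx=2.5,fy=2.5))
E
```

```text
time_s: 15.15
tcp_pos: [0.6039, -0.0593, 0.1348]
ee_rot: [[0.017, -1.0, -0.011], [-1.0, -0.017, -0.0], [0.0, 0.011, -1.0]]
wrist_force: [-11.1, 1.9, 8.0]
gripper_width: 0.007
t 15.15 tcp [ 0.6039 -0.0593  0.1348] R [[0.017, -1.0, -0.011], [-1.0, -0.017, -0.0], [0.0, 0.011, -1.0]] F [-11.1   1.9   8. ] w 0.01
3 tool mm [  0.9 -33.6  49.4]
```

View pics/s3.png

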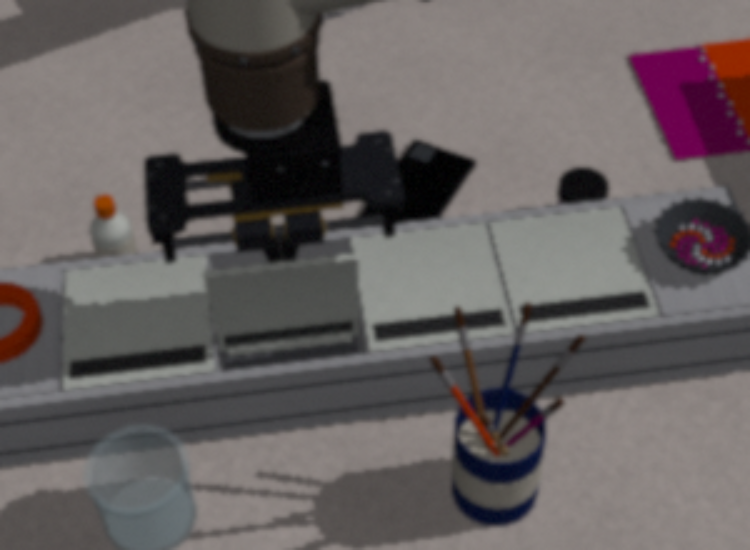

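11 N came up at the predicted stop position (x = 0.604), and the raised edge at (285,262) in the crop, scene pixel (264,235), fits about 100°. I'll back straight off toward the robot, go up and check.

```bash
python3 -m creep '[[0,10,0,0,0,0,0],[0,30,0,0,0,0,0],[0,40,0,0,0,0,0],[0,40,0,0,0,0,0],[0,0,-40,0,0,0,0],[0,0,-50,0,0,0,0],[0,50,-30,0,0,0,0],[0,0,0,0,0,0,0],[0,0,0,0,0,0,0],[0,0,0,0,0,0,0]]'; python3 rel.py;  python3 - <<'E'
from h import *
c=capture("scene");cv2.imwrite("pics/s4.png",cv2.resize(c["color"][180:350,120:480],None,fx=2.2,fy=2.2))
for a in(80,90,95,100,105):
    r=np.radians(a);print(a,[w2px(c,np.array([.611-.084*np.cos(r),y,.085+.084*np.sin(r)])).round(1).tolist() for y in(.0,-.12)])
Z=dict(tin=.105,tape=.103,phone=.008,glue=.04,tweezers=.004,stonejar=.024,brushpot=.05,glass=.04)
for k,z in Z.items():
    for d in find_in("scene",k)[:1]:print(k,np.round(d["xy"]),round(d["p"],2),np.round(px2w(c,d["xy"],z),3))
E
```

```text
time_s: 16.45
tcp_pos: [0.4393, -0.062, 0.254]
ee_rot: [[0.017, -1.0, -0.002], [-1.0, -0.017, -0.0], [0.0, 0.002, -1.0]]
wrist_force: [0.2, -0.1, 0.0]
gripper_width: 0.005
t 16.45 tcp [ 0.4393 -0.062   0.254 ] R [[0.017, -1.0, -0.002], [-1.0, -0.017, -0.0], [0.0, 0.002, -1.0]] F [ 0.2 -0.1  0. ] w 0.01
80 [[290.9, 222.3], [230.8, 228.5]]
90 [[291.7, 227.2], [231.0, 233.5]]
95 [[292.1, 230.1], [231.2, 236.4]]
100 [[292.5, 233.1], [231.4, 239.5]]
105 [[292.9, 236.4], [231.6, 242.8]]
tin [434. 227.] 0.74 [0.596 0.308 0.105]
tape [150. 266.] 0.62 [ 0.616 -0.293  0.103]
phone [312. 203.] 0.83 [0.392 0.07  0.008]
glue [192. 223.] 0.64 [ 0.449 -0.22   0.04 ]
tweezers [432. 227.] 0.16 [0.508 0.347 0.004]
stonejar [382. 204.] 0.72 [0.433 0.239 0.024]
brushpot [352. 307.] 0.62 [0.738 0.105 0.05 ]
glass [274. 277.] 0.74 [ 0.631 -0.044  0.04 ]
```

View pics/s4.png

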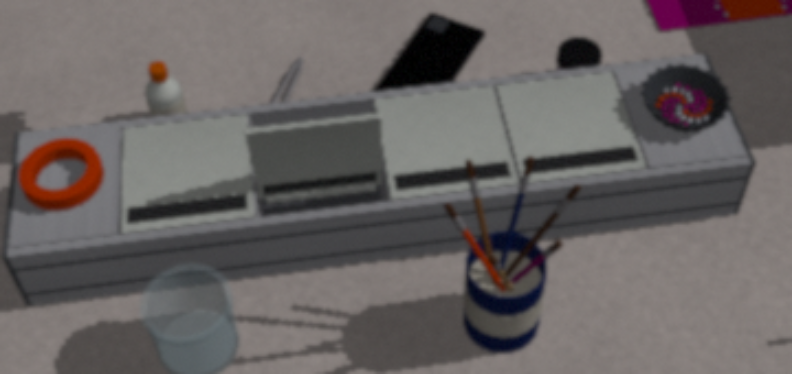

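The cover stands open: its top corners at crop (248,134) and (382,117) are scene pixels (233,241) and (294,233), which fits 100° (1.75 rad). All loose things are where they were, and the robot is clear.

```bash
python3 -c "
from station import finish_job
print(finish_job())"
```

```text
the job is handed in; nothing more can be done
None
```

The job is done: cover 3 was the one that rocks, and it now leans back on its stop. I handed in at about 16.5 s of the 54 s allowed.

- **Finding the cover:** I pressed the strips in order with the shut fingertips. Cover 1 held 10 N and cover 2 held 15 N without moving. Cover 3 sank at under 5 N. I did not press cover 4.
- **Opening it:** I followed cover 3's strip down about 30 mm, which raised the cover to roughly 65–70°. I then pushed the raised part over from the robot's side until 11 N showed it was on its stop.
- **Last checks:** After I backed off, the picture put the cover's top corners where about 100° (1.75 rad) should be, and it stayed there without the robot. The wrist force was about 0 N and the gripper was clear.
- **Things standing around:** All of them look unmoved. In the last check the detector gave wrong positions for the tweezers (p = 0.16) and the glass. For those two I relied on the picture, where both stand where they were.
- **One slip:** My first approach stopped 27 mm short of cover 1's strip because two rows exceeded the speed limit. The fingertips touched the white of the cover with 5.5 N, with no visible effect, and I then pressed the strip itself.

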